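# Crack the stuck dry-box lid and hold it ajar

### The job

Lift the loaded hand rack off the dry box's lid by its top handle and stand it upright on the middle of the black rubber mat, lowering it all the way down before letting go. Then take the lid by its bar handle, pull it up until the sticky gasket lets go, and finish still gripping the handle with the lid held steadily ajar, its front edge about 4 cm up; do not let the lid fly wide open. Leave the film roll, the two single studs and the carton where they are.

Things in the scene. Friction and masses are not known exactly. Their poses are not given: they have to be found in the camera images.
- box: Dry box: fixed blue plastic tub 200 (its x) x 240 (its y) x 100 mm high, turned about the vertical only. Origin: centre of its underside, on the table. Its -x side is the front (towards the robot, latches already open), +x the hinge side. Shut, the lid's flat top is 116 mm above the origin.
- lid (a joint): Opening angle (rad) of the dry box's grey lid, 0 shut, growing as the front edge rises; 0.19 is a 4 cm gap. Plate 212 x 252 x 12 mm on a 4 mm gasket, overhanging the tub 6 mm. The gasket sticks: pull at the handle peaks at 12 to 20 N in the first 3 mm, fades by 15 mm, and then only the lid's weight (about 3 N at the handle) remains. Let go, it falls back onto the gasket.
- lid_hinge (a point): Middle of the lid's hinge line, which runs along the box's y axis, 106 mm behind the box's centre and 100 mm above its underside.
- rack: Hand rack, 0.3 to 0.65 kg, starting on the lid's hinge side: steel plate 80 (its x) x 130 (its y) x 8 mm with four upright flanged studs to 63 mm height, under a hoop of 10 mm round steel. The hoop's bar runs along the rack's y, 114 mm long, centre line 110 mm above the underside, over the plate's middle. Origin: centre of the underside.
- mat: Fixed black rubber mat 180 (its x) x 200 (its y) x 6 mm on the table, beside the dry box. Origin: centre of the underside; top 6 mm above it.
- roll: Film roll on a round green foot, 90 mm across, 174 mm high, standing loose. Leave alone.
- stud_a: Single copper-coloured flanged stud, 36 mm across, 130 mm high, standing loose. Leave alone.
- stud_b: Second such stud, 36 mm across, 130 mm high, standing loose. Leave alone.
- carton: Small cardboard carton 110 x 90 x 70 mm, loose. Leave alone.
- lid_handle (a point): Lid's handle: a round steel bar 10 mm thick, 100 mm long along the box's y axis on two end posts. This point: middle of the bar, 40 mm above the lid's top, 183 mm in front of the hinge line and 56 mm above it when shut (77 mm in front of the box's centre). It moves with the lid.
Mind the look-alikes: they are no part of the job. Leave any red look-alike of the rack alone.

How it is judged:
On the way, in this order (a step that is already met when the one before it is completed fails the run):
1. the rack is carried in the fingers, clear of the dry box (contact force between the fingers and rack above 1 N and contact force between rack and box below 0.1 N and height (world z) of rack above 0.125 m), for 0.2 s.
2. the rack stands upright on the mat, let go (horizontal distance between rack and mat below 0.05 m and height (world z) of rack below 0.012 m and angle between rack's own z axis and vertical below 0.1 rad and contact force between rack and mat above 1 N and contact force between the fingers and rack below 0.1 N), for 0.2 s.
3. the lid is pulled free of its gasket by the handle (value of joint lid above 0.08 rad and contact force between the fingers and lid above 1 N), for 0.1 s.
At the end, for the whole second after the job is handed in: The fingers still hold the lid's handle (over 1 N) with the lid at rest between 0.10 and 0.30 rad (front edge about 2 to 6 cm up); the rack stands at rest and upright (within 0.1 rad) on the mat, its centre within 50 mm of the mat's, not touching the box (value of joint lid between 0.1 and 0.3 rad and velocity of joint lid between -0.05 and 0.05 rad/s and contact force between the fingers and lid above 1 N and contact force between rack and box below 0.1 N and horizontal distance between rack and mat below 0.05 m and height (world z) of rack below 0.012 m and angle between rack's own z axis and vertical below 0.1 rad and contact force between rack and mat above 1 N and linear speed of rack below 0.02 m/s); the arm keeps its last pose, push and grip.
It fails at once if the lid flies wide open (over 0.5 rad, front edge 10 cm up) (value of joint lid above 0.5 rad).
It fails at once if the rack is let go more than 20 mm above the mat (horizontal distance between rack and mat below 0.1 m and height (world z) of rack above 0.026 m and contact force between the fingers and rack below 0.05 N).
It fails at once if the rack is tipped by more than 0.6 rad (angle between rack's own z axis and vertical above 0.6 rad).
It fails at once if a bystander is moved by more than 30 mm (distance of any of roll, stud_a, stud_b, carton from where it was at the start of the episode above 0.03 m).
It also fails if it takes over 58 s, if anything falls off the work surface, if the arm or the gripper's body presses on something with over 40 N, if the wrist force passes 120 N, or if a joint passes its speed limit or range.

### The arm

A 6-joint arm with a two-finger parallel gripper is mounted at the origin on the work surface. World frame = base frame: x ahead of the robot, y to its left, z up, the work surface at z = 0. Lengths are in m, angles in rad, forces in N, time in s.
With the tool pointing down it reaches from about 0.35 to 0.775 m from the base axis. Payload 5.5 kg.
Tool frame: the origin (TCP) lies at the very end of the fingers, on their centre line; the grasp point (between the pads) lies 19 mm behind it; z points along the fingers, y is the line along which they close (so a half turn about z gives the same grasp; the last joint's range is limited). The gripper opens to 85 mm and grips with 20 to 120 N. Pads are 22 mm wide; open, the fingers measure 114 mm over their backs; the gripper's body (76 mm by 85 mm) begins 54 mm behind the grasp point. The pads swing forward as they close: fully open they stand 13 mm farther back than shut.
Start: joints at [-1.376, 0.313, 0.046, 1.304, 0, 1.431], TCP at [0.189, -0.543, 0.231] pointing down, gripper open.
Joint ranges: [-2.76, 2.76], [-0.86, 1.69], [-1.03, 1.26], [-2.2, 2.34], [-1.47, 1.5], [-3.14, 3.14]. Speed limits (rad/s): [2.57, 2.57, 3.14, 3.14, 3.14, 3.14].

### API

Orientations are given as a unit quaternion [w, x, y, z].
In Python, from workcell import env gives the robot as it stands. The module is installed in compiled form; this text tells all that it offers.
- The arm moves only by the tool jog_arm, never from a script. Its argument "rows" is a list of rows, each a list of 6 numbers: the shift along the world's x, y, z in units of 40 mm (1.0 is 40 mm), then the turn, a rotation vector about the world's x, y, z in units of 6 degrees (1.0 is 6 degrees). In form: [[x, y, z, wx, wy, wz], ...]. A call has 1 to 12 rows; each row is the pose to reach, as a shift and turn from the pose commanded when the call began; what a row does not reach only later rows make up. A row lasts 1/12 s, in which the tool goes at most 41.7 mm and 7.16 degrees, less where a joint would pass 70% of its speed; a pose out of reach is approached as far as the arm can. A call with a gripper value outside its range is refused whole. "jaw" is the gripper command: -1 is fully open, 1 is shut, values between are in proportion, set as the call begins (left out, the last holds). The fingers move at their own pace and stop on an object; "force" is the grip in N (left out, the last holds). Time passes only in rows, so rows that repeat a pose let the fingers close. It gives the time, the measured TCP pose, the force, the opening and the grip force at its end, in the units of the state.
- env.get_state(): the state, without advancing time (a new reading comes with each control period).
- env.read_camera(name): name is "scene" or "side" or "wrist"; returns a dict with "pixels" (400x640x3 uint8, red, green, blue), "mtx" (3x3 intrinsics, pixels), "cam_to_world" (4x4, takes a point from camera to world coordinates). Camera axes: x right, y up, looking along -z (the intrinsics and any distortion apply to the point x, -y, -z); pixel columns grow to the right and rows downward; lengths in m; the calibration is good to about 2 mm. The wrist camera is an equidistant fisheye: a pixel r from the principal point sees the ray r / f radians off the axis. A picture is of the moment at which its call begins. There is no depth.
- env.hand_in(): hands the job in; it is judged then, once.
The state is a dict: "clock": time; "joint_pos": joint angles; "qvel": joint speeds; "tau": joint torques, N m; "tcp_pos": TCP position; "orientation": TCP orientation; "wrist_force": force on the tool from outside, world axes, zero at the start; "ft_torque": the same for the moment, N m; "finger_gap": finger opening in m; "grip_force": force on a finger pad.
Only numpy, scipy, OpenCV 4.12 (cv2) and the standard library are available. Lean on these libraries where they do the work, as an engineer would, in place of code of your own. Each camera call takes 0.05 s, during which the arm holds its last target. There are 200 camera calls.

## Working session

There is one attempt and no reset: what is moved stays moved. The work goes in short steps, Python scripts to look and compute and a tool call to move; the robot and the scene stay as the last step left them, time stands still between calls to the robot, and variables do not carry over. Pictures are saved under pics/ and viewed, at most 10 in all, crops included, and the job is handed in when it is done.

Besides the shell and the picture viewer there is one more tool, called after ">>>" as name(argument=value, ...) on one line, values as JSON. jog_arm: Moves the arm, as the interface text tells. Its arguments: {"type":"object","properties":{"rows":{"type":"array","items":{"type":"array","items":{"type":"number"}}},"jaw":{"type":"number"},"force":{"type":"number"}},"required":["rows"]}

```bash
mkdir -p pics; cat > h.py <<'E'
import numpy as np, cv2
from workcell import env
def ray(c,u,v):
    K=c["mtx"];T=c["cam_to_world"]
    d=np.array([(u-K[0,2])/K[0,0],-(v-K[1,2])/K[1,1],-1.0])
    return T[:3,3],T[:3,:3]@d
def onz(c,u,v,z):
    o,d=ray(c,u,v); return o+d*(z-o[2])/d[2]
def proj(c,p):
    K=c["mtx"];T=c["cam_to_world"]
    q=T[:3,:3].T@(np.array(p)-T[:3,3]); q=q/-q[2]
    return K[0,0]*q[0]+K[0,2], -K[1,1]*q[1]+K[1,2]
E
python3 - <<'E'
from h import *
import pickle
D={}
for n in("scene","side"):
    c=env.read_camera(n);D[n]=c
    cv2.imwrite(f"pics/{n}0.png",c["pixels"][...,::-1]);print(n,c["mtx"].round(1).tolist(),c["cam_to_world"].round(3).tolist())
pickle.dump(D,open("d0.pkl","wb"))
print(env.get_state())
E
```

```text
scene [[387.3, 0.0, 319.5], [0.0, 387.3, 202.1], [0.0, 0.0, 1.0]] [[0.74, -0.505, 0.443, 1.097], [0.672, 0.553, -0.492, -0.564], [0.003, 0.662, 0.75, 0.952], [0.0, 0.0, 0.0, 1.0]]
side [[518.2, 0.0, 328.9], [0.0, 518.2, 196.5], [0.0, 0.0, 1.0]] [[-0.935, 0.267, -0.234, 0.198], [-0.355, -0.698, 0.623, 1.075], [0.003, 0.665, 0.747, 1.406], [0.0, 0.0, 0.0, 1.0]]
{'clock': 0.1, 'joint_pos': array([-1.37563195e+00,  3.13939900e-01,  4.51229647e-02,  1.30360568e+00,
       -1.24005899e-05,  1.43119096e+00]), 'qvel': array([ 0.00085308, -0.00102343,  0.00349022, -0.00012293,  0.00104157,
        0.00029392]), 'tau': array([ 2.09723687e-03, -4.81723344e+01,  2.99243402e+01,  1.27514696e-02,
       -1.08059955e-04, -6.87486761e-06]), 'tcp_pos': array([ 0.18881488, -0.54264582,  0.23050216]), 'orientation': array([-8.12658943e-04,  9.86023503e-01,  1.66604290e-01, -2.87837597e-05]), 'wrist_force': array([-0.96530187, -0.70680787, -0.63778647]), 'ft_torque': array([ 0.00434996, -0.01185038,  0.01174217]), 'grip_force': 0.0, 'finger_gap': 0.08533198228004517}
```

View pics/scene0.png

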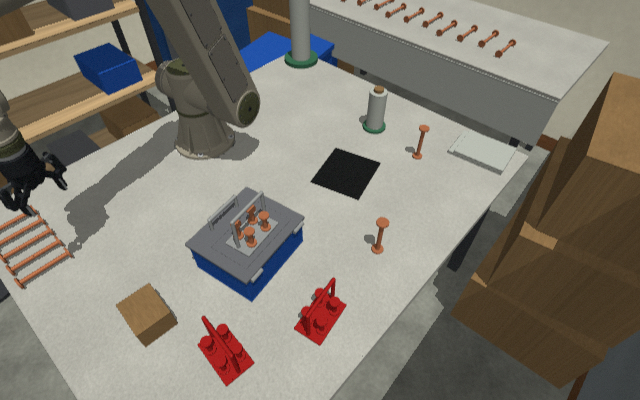

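View pics/side0.png

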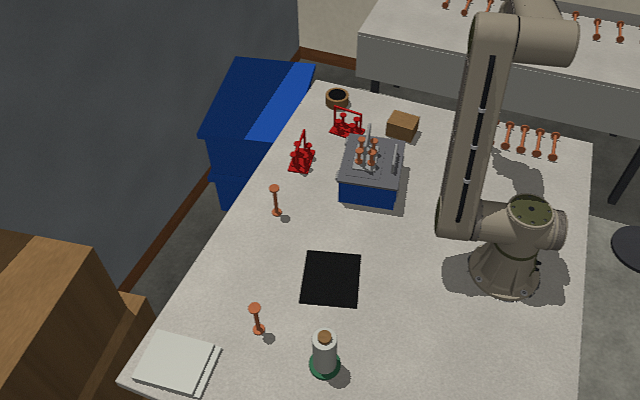

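The scene view shows the box with its grey lid at (245,240), the steel rack with copper studs on the lid at (250,222), the lid handle at (223,208) and the mat at (345,173). The side view shows box and rack at (368,160), the handle at (396,158) and the mat at (331,278).
Rack candidates in the scene view are the steel rack on the lid (250,222), the red rack at (225,350) and the red rack at (320,312). I choose the steel one, because the others are red and on the table. Handle candidates are the lid bar at (223,208) and the rack hoop at (248,215).

```bash
python3 - <<'E'
from h import *
import pickle
D=pickle.load(open("d0.pkl","rb"))
a=D["scene"]["pixels"][175:305,180:310];b=D["side"]["pixels"][110:220,325:415]
a=cv2.resize(a,(400,400),interpolation=cv2.INTER_CUBIC);b=cv2.resize(b,(360,440),interpolation=cv2.INTER_CUBIC)
im=np.zeros((440,770,3),np.uint8);im[:400,:400]=a;im[:440,405:765]=b
cv2.imwrite("pics/crop1.png",im[...,::-1])
for n in D:
    p=D[n]["pixels"];m=(p.max(2)<45).astype(np.uint8)
    x0,y0,x1,y1=(300,140,390,205) if n=="scene" else (290,240,375,315)
    mm=np.zeros_like(m);mm[y0:y1,x0:x1]=m[y0:y1,x0:x1]
    ct=max(cv2.findContours(mm,0,2)[0],key=cv2.contourArea)
    r=np.array([onz(D[n],u+0.,v+0.,.006)[:2] for u,v in ct[:,0]],np.float32)
    print(n,"mat",cv2.minAreaRect(r))
    # blue tub
    h=cv2.cvtColor(p,cv2.COLOR_RGB2HSV);x0,y0,x1,y1=(180,180,310,305) if n=="scene" else (325,110,415,220)
    # lid+handle outline: lid grey
    g=((h[...,1]<50)&(p.max(2)<135)).astype(np.uint8);mm=np.zeros_like(g);mm[y0:y1,x0:x1]=g[y0:y1,x0:x1]
    mm=cv2.morphologyEx(mm,cv2.MORPH_OPEN,np.ones((3,3)))
    ct=max(cv2.findContours(mm,0,2)[0],key=cv2.contourArea)
    r=np.array([onz(D[n],u,v,.116)[:2] for u,v in ct[:,0]],np.float32)
    print(n,"lid",cv2.minAreaRect(r),cv2.boundingRect(ct))
E
```

```text
scene mat ((0.5103809237480164, 0.22359997034072876), (0.17668551206588745, 0.1959846019744873), 14.91247272491455)
scene lid ((0.523428201675415, -0.22226330637931824), (0.21684938669204712, 0.25533831119537354), 9.23165225982666) (185, 187, 119, 96)
side mat ((0.5084097981452942, 0.22963538765907288), (0.1771840751171112, 0.20029304921627045), 14.833325386047363)
side lid ((0.4993040859699249, -0.16489334404468536), (0.2432403713464737, 0.371697336435318), 9.675006866455078) (336, 134, 74, 83)
```

View pics/crop1.png

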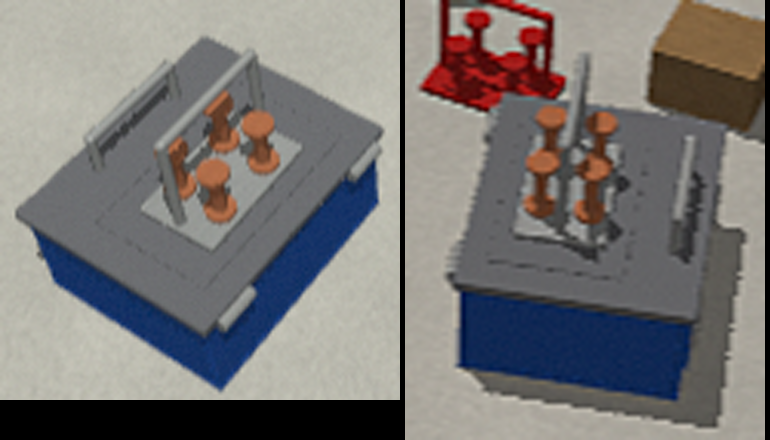

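```bash
python3 - <<'E'
from h import *
import pickle
D=pickle.load(open("d0.pkl","rb"))
S=D["scene"];Z=D["side"]
for nm,z,pts in(("rackS",.226,[(232,224.4),(261.9,193.7)]),("handS",.156,[(209.9,219.5),(236,197.3)])):
    q=np.array([onz(S,u,v,z)[:2] for u,v in pts]);d=q[1]-q[0]
    print(nm,q.round(4).tolist(),q.mean(0).round(4),np.linalg.norm(d),np.degrees(np.arctan2(d[1],d[0])))
for nm,z,pts in(("rackZ",.226,[(369.2,125),(365.7,148)]),("handZ",.156,[(396.8,145.5),(393.5,168)])):
    q=np.array([onz(Z,u,v,z)[:2] for u,v in pts]);d=q[1]-q[0]
    print(nm,q.round(4).tolist(),q.mean(0).round(4),np.linalg.norm(d),np.degrees(np.arctan2(d[1],d[0])))
# lid-based predictions
a=np.radians(9.2);c=np.array([.5234,-.2223])
print("handle from lid",c-.077*np.array([np.cos(a),np.sin(a)]))
E
```

```text
rackS [[0.5613, -0.28], [0.5398, -0.1652]] [ 0.5505 -0.2226] 0.11685844946840872 100.60329132866177
handS [[0.4539, -0.2814], [0.4432, -0.1843]] [ 0.4486 -0.2329] 0.0977425049294708 96.2351498954832
rackZ [[0.5546, -0.2686], [0.5297, -0.1531]] [ 0.5422 -0.2109] 0.11814755037731249 102.17817600057842
handZ [[0.4506, -0.2778], [0.4304, -0.1654]] [ 0.4405 -0.2216] 0.11416153597099486 100.19024571630807
handle from lid [ 0.44739051 -0.23461085]
```

>>> jog_arm(rows=[[0, 0, 1.0, 0, 0, 0.6], [0.8, 0.7, 1.8, 0, 0, 1.7], [1.6, 1.4, 2.5, 0, 0, 2.8], [2.4, 2.1, 2.75, 0, 0, 3.9], [3.1, 2.8, 2.75, 0, 0, 5], [3.8, 3.5, 2.75, 0, 0, 6.1], [4.5, 4.1, 2.75, 0, 0, 7.2], [5.3, 4.8, 2.75, 0, 0, 8.3], [6, 5.4, 2.75, 0, 0, 9.4], [6.8, 6.1, 2.75, 0, 0, 10.5], [7.5, 6.8, 2.75, 0, 0, 11.6], [8.2, 7.5, 2.75, 0, 0, 12.6]], jaw=-1)

```text
clock: 1.1
tcp_pos: [0.5147, -0.2447, 0.3409]
orientation: [-0.0, 0.675, 0.738, -0.0]
wrist_force: [1.0, -0.9, -0.3]
finger_gap: 0.0855
grip_force: 0.0
```

>>> jog_arm(rows=[[0.5, 0.4, 0, 0, 0, 0.7], [0.75, 0.6, 0, 0, 0, 0.95], [0.75, 0.6, 0, 0, 0, 0.95], [0.75, 0.6, 0, 0, 0, 0.95]])

```text
clock: 1.43
tcp_pos: [0.5435, -0.2223, 0.3407]
orientation: [-0.001, 0.64, 0.769, -0.0]
wrist_force: [-0.5, 0.4, -0.5]
finger_gap: 0.0853
grip_force: 0.0
```

```bash
cat >> h.py <<'E'
def fray(c,u,v):
    K=c["mtx"];T=c["cam_to_world"]
    a=np.array([(u-K[0,2])/K[0,0],(v-K[1,2])/K[1,1]]);t=np.hypot(*a)
    s=np.sin(t)/max(t,1e-9)
    return T[:3,3],T[:3,:3]@np.array([a[0]*s,-a[1]*s,-np.cos(t)])
def fonz(c,u,v,z):
    o,d=fray(c,u,v); return o+d*(z-o[2])/d[2]
def fproj(c,p):
    K=c["mtx"];T=c["cam_to_world"];q=T[:3,:3].T@(np.array(p)-T[:3,3])
    t=np.arctan2(np.hypot(q[0],q[1]),-q[2]);f=np.arctan2(-q[1],q[0])
    return K[0,0]*t*np.cos(f)+K[0,2],K[1,1]*t*np.sin(f)+K[1,2]
E
python3 - <<'E'
from h import *
import pickle
c=env.read_camera("wrist");pickle.dump(c,open("w1.pkl","wb"))
cv2.imwrite("pics/w1.png",c["pixels"][...,::-1]);s=env.get_state()
print(c["mtx"].round(1).tolist(),c["cam_to_world"].round(3).tolist(),s["tcp_pos"],s["orientation"],s["joint_pos"],s["clock"])
print(fproj(c,[.5505,-.2226,.226]),fproj(c,[.4474,-.2346,.156]))
D=pickle.load(open("d0.pkl","rb"));S=D["scene"]
for n,u,v in(("roll",373,127),("sa",417,156),("sb",378,250)):print(n,onz(S,u,v,0))
E
```

```text
[[309.7, 0.0, 317.0], [0.0, 309.7, 200.7], [0.0, 0.0, 1.0]] [[0.983, -0.176, -0.045, 0.533], [0.181, 0.951, 0.252, -0.159], [-0.001, -0.256, 0.967, 0.482], [0.0, 0.0, 0.0, 1.0]] [ 0.54302573 -0.22294438  0.34095939] [-4.01430041e-04  6.40119221e-01  7.68275413e-01 -3.33683911e-04] [-5.26015321e-01  3.40235193e-01  3.50209287e-01  1.58167390e+00
 -5.23148578e-04  8.63292015e-01] 1.4833
(np.float64(323.98988649167393), np.float64(198.15660470526026)) (np.float64(228.34860480285306), np.float64(176.34423247817097))
roll [4.23472180e-01 4.97636920e-01 1.11022302e-16]
sa [6.46259409e-01 4.69327476e-01 1.11022302e-16]
sb [0.7886789 0.0376619 0.       ]
```

View pics/w1.png

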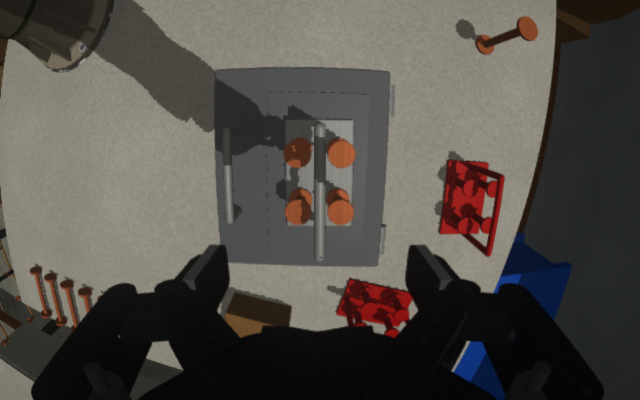

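The wrist view shows the rack's hoop bar running from (320,125) to (320,260), and the lid handle from (227,128) to (230,223). No red part is in the way.

```bash
python3 - <<'E'
from h import *
import pickle
c=pickle.load(open("w1.pkl","rb"))
for z,pts in((.226,[(320.3,125),(320.3,260)]),(.156,[(227,128),(230.5,223)]),(.116,[(217,72),(389,72),(379,266),(216,262)])):
    q=np.array([fonz(c,u,v,z)[:2] for u,v in pts]);d=q[1]-q[0]
    print(q.round(4).tolist(),q.mean(0).round(4),np.linalg.norm(d),np.degrees(np.arctan2(-d[1],-d[0])))
E
```

```text
[[0.5361, -0.1623], [0.5582, -0.2804]] [ 0.5471 -0.2214] 0.12017628589375569 100.58660319808801
[[0.4386, -0.1823], [0.4558, -0.2881]] [ 0.4472 -0.2352] 0.10716603480400096 99.20873244208985
[[0.4026, -0.1187], [0.6054, -0.0842], [0.6479, -0.3282], [0.4305, -0.3645]] [ 0.5216 -0.2239] 0.2056817687448252 -170.32410322748828
```

>>> jog_arm(rows=[[0.1, 0.03, -0.3, 0, 0, 0], [0.1, 0.03, -0.8, 0, 0, 0], [0.1, 0.03, -1.3, 0, 0, 0], [0.1, 0.03, -1.8, 0, 0, 0], [0.1, 0.03, -2.3, 0, 0, 0], [0.1, 0.03, -2.7, 0, 0, 0], [0.1, 0.03, -3.0, 0, 0, 0], [0.1, 0.03, -3.2, 0, 0, 0], [0.1, 0.03, -3.35, 0, 0, 0], [0.1, 0.03, -3.35, 0, 0, 0]])

```text
clock: 2.32
tcp_pos: [0.5465, -0.222, 0.2064]
orientation: [-0.001, 0.64, 0.768, -0.0]
wrist_force: [0.4, -0.4, -0.8]
finger_gap: 0.0854
grip_force: 0.0
```

>>> jog_arm(rows=[[0, 0, 0, 0, 0, 0], [0, 0, 0, 0, 0, 0], [0, 0, 0, 0, 0, 0], [0, 0, 0, 0, 0, 0], [0, 0, 0, 0, 0, 0], [0, 0, 0, 0, 0, 0], [0, 0, 0, 0, 0, 0], [0, 0, 0, 0, 0, 0], [0, 0, 0, 0, 0, 0], [0, 0, 0, 0, 0, 0]], jaw=1, force=80)

```text
clock: 3.15
tcp_pos: [0.5473, -0.2213, 0.2077]
orientation: [0.0, 0.64, 0.769, -0.0]
wrist_force: [-4.8, -0.6, 5.2]
finger_gap: 0.0074
grip_force: 78.1
```

>>> jog_arm(rows=[[0, 0, 0.1, 0, 0, 0], [0, 0, 0.25, 0, 0, 0], [0, 0, 0.45, 0, 0, 0], [0, 0, 0.7, 0, 0, 0], [0, 0, 0.95, 0, 0, 0], [0, 0, 1.2, 0, 0, 0], [0, 0, 1.4, 0, 0, 0], [0, 0, 1.5, 0, 0, 0], [0, 0, 1.5, 0, 0, 0], [0, 0, 1.5, 0, 0, 0], [0, 0, 1.5, 0, 0, 0], [0, 0, 1.5, 0, 0, 0]])

```text
clock: 4.15
tcp_pos: [0.5473, -0.221, 0.2666]
orientation: [-0.001, 0.64, 0.769, -0.0]
wrist_force: [-0.9, 0.5, -6.1]
finger_gap: 0.0077
grip_force: 77.9
```

```bash
python3 - <<'E'
from h import *
c=env.read_camera("wrist");d=env.read_camera("side")
im=np.zeros((400,800,3),np.uint8);im[:,:440]=c["pixels"][:,100:540];im[:,440:]=cv2.resize(d["pixels"][80:220,300:426],(360,400))
cv2.imwrite("pics/w2.png",im[...,::-1]);s=env.get_state();print(s["tcp_pos"],s["wrist_force"],s["ft_torque"])
E
```

```text
[ 0.54734687 -0.22105366  0.2667053 ] [ 0.01019947 -0.3195422  -5.41726519] [ 0.02783649 -0.06724411 -0.00686265]
```

View pics/w2.png

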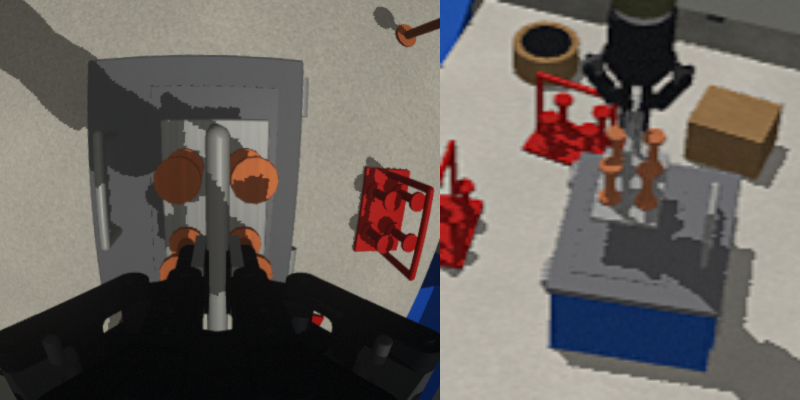

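The wrist view (left) shows the bar gripped with its far end at (217,130). The side view (right) shows the rack hanging upright, clear of the lid. I carry it to the mat at (0.509, 0.2265).

>>> jog_arm(rows=[[0, 0.1, 0, 0, 0, 0], [0, 0.3, 0, 0, 0, 0], [0, 0.6, 0, 0, 0, 0], [-0.05, 1.0, 0, 0, 0, 0], [-0.1, 1.5, 0, 0, 0, 0], [-0.15, 2.0, 0, 0, 0, 0], [-0.2, 2.5, 0, 0, 0, 0], [-0.25, 3.0, 0, 0, 0, 0], [-0.3, 3.5, 0, 0, 0, 0], [-0.35, 4.0, 0, 0, 0, 0], [-0.4, 4.5, 0, 0, 0, 0], [-0.45, 5.0, 0, 0, 0, 0]])

```text
clock: 5.25
tcp_pos: [0.5286, -0.0186, 0.2676]
orientation: [-0.0, 0.639, 0.769, 0.0]
wrist_force: [1.1, -0.2, -7.2]
finger_gap: 0.0072
grip_force: 77.9
```

>>> jog_arm(rows=[[-0.05, 0.5, 0, 0, 0, 0], [-0.1, 1.0, 0, 0, 0, 0], [-0.15, 1.5, 0, 0, 0, 0], [-0.2, 2.0, 0, 0, 0, 0], [-0.25, 2.5, 0, 0, 0, 0], [-0.3, 3.0, 0, 0, 0, 0], [-0.35, 3.5, 0, 0, 0, 0], [-0.4, 4.0, 0, 0, 0, 0], [-0.45, 4.5, 0, 0, 0, 0], [-0.5, 5.0, 0, 0, 0, 0], [-0.5, 5.4, 0, 0, 0, 0], [-0.5, 5.7, 0, 0, 0, 0]])

```text
clock: 6.25
tcp_pos: [0.5081, 0.2094, 0.2676]
orientation: [-0.0, 0.639, 0.77, 0.0]
wrist_force: [0.3, -0.8, -5.7]
finger_gap: 0.0074
grip_force: 77.9
```

>>> jog_arm(rows=[[0, 0.2, 0, 0, 0, 0], [0, 0.35, 0, 0, 0, 0], [0, 0.45, 0, 0, 0, 0], [0, 0.5, 0, 0, 0, 0], [0, 0.5, 0, 0, 0, 0], [0, 0.5, 0, 0, 0, 0]])

```text
clock: 6.75
tcp_pos: [0.5097, 0.2262, 0.2673]
orientation: [0.0, 0.64, 0.768, -0.0]
wrist_force: [0.1, -1.2, -6.5]
finger_gap: 0.0072
grip_force: 77.9
```

```bash
python3 - <<'E'
from h import *
d=env.read_camera("side");e=env.read_camera("scene")
im=np.zeros((440,800,3),np.uint8);im[:,:400]=cv2.resize(d["pixels"][190:330,270:397],(400,440));im[:,400:]=cv2.resize(e["pixels"][100:210,290:390],(400,440))
cv2.imwrite("pics/m1.png",im[...,::-1]);s=env.get_state();print(s["tcp_pos"],s["wrist_force"],s["ft_torque"],s["orientation"])
E
```

```text
[0.50971225 0.22611997 0.26727859] [-0.28820426 -0.22386512 -6.42104469] [0.04293468 0.01679652 0.02021037] [ 4.33086974e-05  6.39953620e-01  7.68413525e-01 -1.29155030e-04]
```

View pics/m1.png

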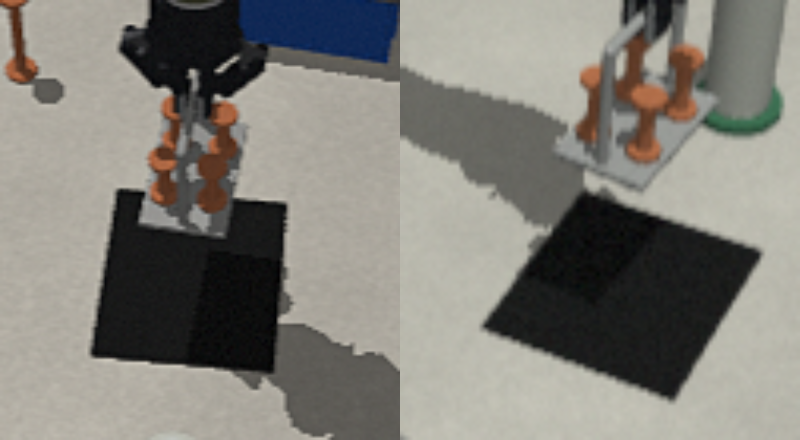

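Both views show the rack hanging level. The plate is at (190,215) on the left and (640,150) on the right, above the mat. Now I lower it.

>>> jog_arm(rows=[[0, 0, -0.15, 0, 0, 0], [0, 0, -0.4, 0, 0, 0], [0, 0, -0.8, 0, 0, 0], [0, 0, -1.2, 0, 0, 0], [0, 0, -1.7, 0, 0, 0], [0, 0, -2.2, 0, 0, 0], [0, 0, -2.7, 0, 0, 0], [0, 0, -3.2, 0, 0, 0], [0, 0, -3.6, 0, 0, 0], [0, 0, -3.9, 0, 0, 0], [0, 0, -4.05, 0, 0, 0], [0, 0, -4.1, 0, 0, 0]])

```text
clock: 7.85
tcp_pos: [0.5082, 0.2262, 0.1013]
orientation: [-0.001, 0.64, 0.769, -0.001]
wrist_force: [-0.4, -0.1, -6.5]
finger_gap: 0.0071
grip_force: 78.0
```

>>> jog_arm(rows=[[0, 0, -0.03, 0, 0, 0], [0, 0, -0.06, 0, 0, 0], [0, 0, -0.09, 0, 0, 0], [0, 0, -0.12, 0, 0, 0], [0, 0, -0.14, 0, 0, 0], [0, 0, -0.14, 0, 0, 0], [0, 0, -0.14, 0, 0, 0]])

```text
clock: 8.43
tcp_pos: [0.5097, 0.2268, 0.0979]
orientation: [0.0, 0.64, 0.769, 0.0]
wrist_force: [-0.5, -0.1, -6.7]
finger_gap: 0.0074
grip_force: 78.0
```

>>> jog_arm(rows=[[0, 0, -0.03, 0, 0, 0], [0, 0, -0.05, 0, 0, 0], [0, 0, -0.05, 0, 0, 0], [0, 0, -0.05, 0, 0, 0]])

```text
clock: 8.77
tcp_pos: [0.5097, 0.2268, 0.0976]
orientation: [0.001, 0.64, 0.769, 0.001]
wrist_force: [-4.9, -1.3, 6.6]
finger_gap: 0.0074
grip_force: 79.5
```

Contact is confirmed: the vertical force rose from -6.7 to +6.6 N. I release.

>>> jog_arm(rows=[[0, 0, 0.03, 0, 0, 0], [0, 0, 0.03, 0, 0, 0], [0, 0, 0.03, 0, 0, 0]], force=30)

```text
clock: 9.02
tcp_pos: [0.51, 0.2269, 0.0977]
orientation: [0.0, 0.64, 0.769, 0.0]
wrist_force: [-2.5, -1.5, 2.8]
finger_gap: 0.0074
grip_force: 79.0
```

>>> jog_arm(rows=[[0, 0, 0, 0, 0, 0], [0, 0, 0, 0, 0, 0], [0, 0, 0, 0, 0, 0], [0, 0, 0, 0, 0, 0], [0, 0, 0, 0, 0, 0], [0, 0, 0, 0, 0, 0], [0, 0, 0, 0, 0, 0], [0, 0, 0, 0, 0, 0], [0, 0, 0, 0, 0, 0]], jaw=-1)

```text
clock: 9.77
tcp_pos: [0.5096, 0.2268, 0.0969]
orientation: [0.0, 0.64, 0.769, 0.0]
wrist_force: [-0.8, -0.0, 0.8]
finger_gap: 0.0851
grip_force: 0.0
```

>>> jog_arm(rows=[[0, 0, 0.2, 0, 0, 0], [0, 0, 0.5, 0, 0, 0], [0, 0, 1.0, 0, 0, 0], [0, 0, 1.6, 0, 0, 0], [0, 0, 2.3, 0, 0, 0], [0, 0, 3.0, 0, 0, 0], [0, 0, 3.7, 0, 0, 0], [0, 0, 4.4, 0, 0, 0], [0, 0, 4.8, 0, 0, 0], [0, 0, 4.8, 0, 0, 0], [0, 0, 4.8, 0, 0, 0]])

```text
clock: 10.68
tcp_pos: [0.5102, 0.2269, 0.2903]
orientation: [0.001, 0.64, 0.769, 0.001]
wrist_force: [-0.3, 0.9, 0.1]
finger_gap: 0.0857
grip_force: 0.0
```

```bash
python3 - <<'E'
from h import *
d=env.read_camera("side");e=env.read_camera("scene")
im=np.zeros((440,800,3),np.uint8);im[:,:400]=cv2.resize(d["pixels"][190:330,270:397],(400,440));im[:,400:]=cv2.resize(e["pixels"][100:210,290:390],(400,440))
cv2.imwrite("pics/m2.png",im[...,::-1]);s=env.get_state();print(s["tcp_pos"],s["wrist_force"],s["orientation"],s["joint_pos"])
E
```

```text
[0.50912859 0.22662053 0.28803094] [-0.03727724 -0.04968555 -0.42722847] [-3.69715411e-04  6.39569765e-01  7.68732761e-01 -5.66391310e-04] [ 2.74750992e-01  2.71149412e-01  1.26458531e-01  1.42745782e+00
 -3.21876668e-05  1.66262833e+00]
```

View pics/m2.png

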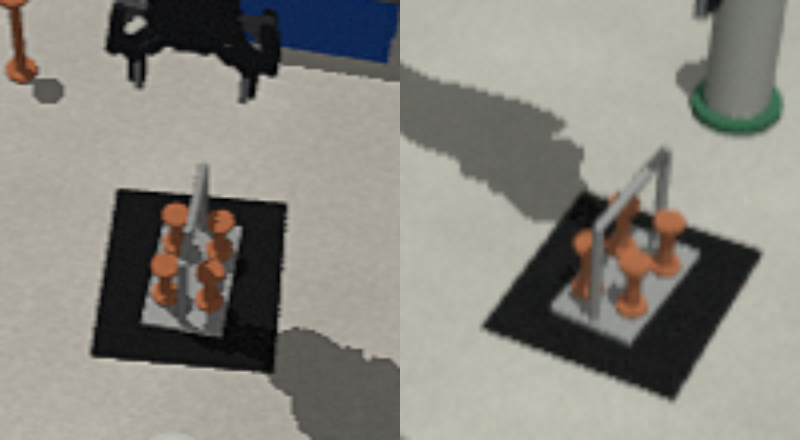

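The rack stands squarely in the middle of the mat, plate centre at (190,275) on the left and (625,295) on the right, and it is let go. Next is the lid handle.

>>> jog_arm(rows=[[-0.05, -0.3, 0, 0, 0, 0], [-0.15, -1.0, 0, 0, 0, 0], [-0.25, -1.9, 0, 0, 0, 0], [-0.4, -2.8, 0, 0, 0, 0], [-0.5, -3.7, 0, 0, 0, 0], [-0.6, -4.6, 0, 0, 0, 0], [-0.75, -5.5, 0, 0, 0, 0], [-0.9, -6.4, 0, 0, 0, 0], [-1.0, -7.3, -0.2, 0, 0, 0], [-1.1, -8.2, -0.4, 0, 0, 0], [-1.2, -9.0, -0.6, 0, 0, 0], [-1.3, -9.8, -0.8, 0, 0, 0]])

```text
clock: 11.78
tcp_pos: [0.4558, -0.167, 0.2554]
orientation: [-0.001, 0.64, 0.768, -0.0]
wrist_force: [-0.5, 0.6, -0.4]
finger_gap: 0.0856
grip_force: 0.0
```

>>> jog_arm(rows=[[-0.1, -0.7, -0.2, 0, 0, -0.1], [-0.2, -1.2, -0.2, 0, 0, -0.18], [-0.25, -1.6, -0.2, 0, 0, -0.18], [-0.25, -1.74, -0.2, 0, 0, -0.18], [-0.25, -1.74, -0.2, 0, 0, -0.18], [-0.25, -1.74, -0.2, 0, 0, -0.18]])

```text
clock: 12.28
tcp_pos: [0.447, -0.2344, 0.2483]
orientation: [-0.001, 0.647, 0.763, 0.0]
wrist_force: [0.4, 0.9, 0.6]
finger_gap: 0.0855
grip_force: 0.0
```

```bash
python3 - <<'E'
from h import *
import pickle
c=env.read_camera("wrist");s=env.get_state();pickle.dump(c,open("w3.pkl","wb"))
cv2.imwrite("pics/w3.png",c["pixels"][...,::-1]);print(s["tcp_pos"],s["orientation"],fproj(c,[.4386,-.1823,.156]),fproj(c,[.4558,-.2881,.156]),fproj(c,s["tcp_pos"]))
E
```

```text
[ 0.44724033 -0.23397279  0.24854157] [-5.88884536e-04  6.46622181e-01  7.62810191e-01  1.46002637e-04] (np.float64(315.96568793359404), np.float64(135.59950214761824)) (np.float64(315.8525942351749), np.float64(265.9103200746906)) (np.float64(315.53218197727944), np.float64(251.69209362538243))
```

View pics/w3.png

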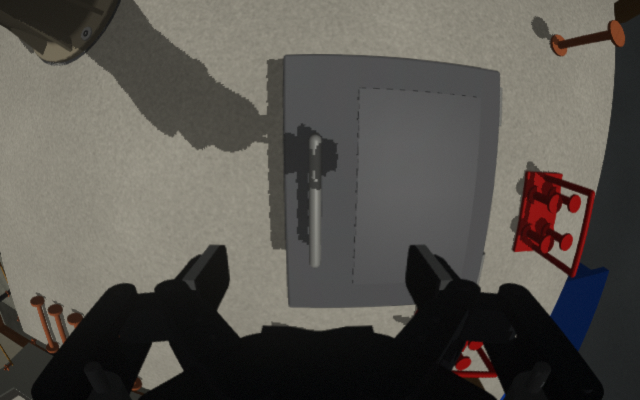

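The handle bar runs from (315,138) to (316,266), centred and aligned between the fingers. I descend, then grip.

>>> jog_arm(rows=[[0, 0, -0.3, 0, 0, 0], [0, 0, -0.8, 0, 0, 0], [0, 0, -1.3, 0, 0, 0], [0, 0, -1.8, 0, 0, 0], [0, 0, -2.2, 0, 0, 0], [0, 0, -2.5, 0, 0, 0], [0, 0, -2.7, 0, 0, 0], [0, 0, -2.79, 0, 0, 0], [0, 0, -2.79, 0, 0, 0], [0, 0, -2.79, 0, 0, 0]])

```text
clock: 13.17
tcp_pos: [0.448, -0.2346, 0.1379]
orientation: [0.0, 0.646, 0.763, 0.0]
wrist_force: [0.2, -0.6, -0.1]
finger_gap: 0.0851
grip_force: 0.0
```

>>> jog_arm(rows=[[0, 0, 0, 0, 0, 0], [0, 0, 0, 0, 0, 0], [0, 0, 0, 0, 0, 0], [0, 0, 0, 0, 0, 0], [0, 0, 0, 0, 0, 0], [0, 0, 0, 0, 0, 0], [0, 0, 0, 0, 0, 0], [0, 0, 0, 0, 0, 0], [0, 0, 0, 0, 0, 0], [0, 0, 0, 0, 0, 0], [0, 0, 0, 0, 0, 0], [0, 0, 0, 0, 0, 0]], jaw=1, force=100)

```text
clock: 14.17
tcp_pos: [0.4451, -0.2353, 0.1376]
orientation: [-0.001, 0.647, 0.762, -0.002]
wrist_force: [-8.1, -1.6, 6.6]
finger_gap: 0.0068
grip_force: 97.8
```

```bash
python3 - <<'E'
from h import *
a=np.radians(9.35)
for p in(.03,.06,.09,.12,.15,.18,.2):
    dx=-.183*np.cos(p)+.037*np.sin(p)+.183;dz=.183*np.sin(p)+.037*np.cos(p)-.037;w=np.degrees(p)/6
    print(p,(np.array([dx*np.cos(a),dx*np.sin(a),dz])/.04).round(2),(w*np.array([-np.sin(a),np.cos(a)])).round(2))
E
```

```text
0.03 [0.03 0.   0.14] [-0.05  0.28]
0.06 [0.06 0.01 0.27] [-0.09  0.57]
0.09 [0.1  0.02 0.41] [-0.14  0.85]
0.12 [0.14 0.02 0.54] [-0.19  1.13]
0.15 [0.19 0.03 0.67] [-0.23  1.41]
0.18 [0.24 0.04 0.8 ] [-0.28  1.7 ]
0.2 [0.27 0.04 0.89] [-0.31  1.88]
```

>>> jog_arm(rows=[[-0.06, 0, 0.03, 0, 0.05, 0], [-0.05, 0, 0.06, -0.02, 0.14, 0], [-0.04, 0, 0.1, -0.03, 0.2, 0], [-0.03, 0, 0.14, -0.05, 0.28, 0], [-0.02, 0, 0.18, -0.06, 0.37, 0], [-0.01, 0, 0.22, -0.08, 0.46, 0], [0, 0.01, 0.27, -0.09, 0.57, 0], [0.01, 0.01, 0.31, -0.1, 0.65, 0], [0.02, 0.01, 0.35, -0.12, 0.73, 0], [0.03, 0.01, 0.38, -0.13, 0.79, 0], [0.04, 0.02, 0.41, -0.14, 0.85, 0], [0.04, 0.02, 0.41, -0.14, 0.85, 0]])

```text
clock: 15.17
tcp_pos: [0.4494, -0.2346, 0.1546]
orientation: [-0.029, 0.646, 0.762, -0.035]
wrist_force: [-2.6, -5.9, -1.2]
finger_gap: 0.0066
grip_force: 99.3
```

>>> jog_arm(rows=[[0.02, 0, 0.06, -0.02, 0.12, 0], [0.04, 0, 0.13, -0.04, 0.28, 0], [0.06, 0, 0.19, -0.06, 0.42, 0], [0.09, 0.01, 0.26, -0.09, 0.56, 0], [0.11, 0.01, 0.32, -0.12, 0.7, 0], [0.14, 0.02, 0.39, -0.14, 0.85, 0], [0.15, 0.02, 0.42, -0.15, 0.92, 0], [0.16, 0.02, 0.44, -0.16, 0.95, 0], [0.16, 0.02, 0.44, -0.16, 0.95, 0], [0.16, 0.02, 0.44, -0.16, 0.95, 0], [0.16, 0.02, 0.44, -0.16, 0.95, 0]])

```text
clock: 16.08
tcp_pos: [0.4554, -0.2336, 0.1717]
orientation: [-0.062, 0.644, 0.759, -0.074]
wrist_force: [-2.0, -6.1, -1.5]
finger_gap: 0.0067
grip_force: 99.3
```

```bash
python3 - <<'E'
from h import *
d=env.read_camera("side");e=env.read_camera("scene")
im=np.zeros((440,800,3),np.uint8);im[:,:400]=cv2.resize(d["pixels"][90:230,310:437],(400,440));im[:,400:]=cv2.resize(e["pixels"][140:310,170:325],(400,440))
cv2.imwrite("pics/l1.png",im[...,::-1]);s=env.get_state();print(s["tcp_pos"],s["wrist_force"],s["ft_torque"],s["qvel"].round(4),s["grip_force"],s["finger_gap"],s["orientation"])
E
```

```text
[ 0.45546554 -0.23362168  0.17171376] [-2.61341457 -5.33976473 -1.15555151] [-1.01762632  0.3158759   0.16705942] [-0.0006 -0.0007  0.0001  0.0003  0.0006  0.0008] 99.32307243347168 0.006493982528401681 [-0.06172941  0.64375274  0.75916971 -0.0737105 ]
```

View pics/l1.png

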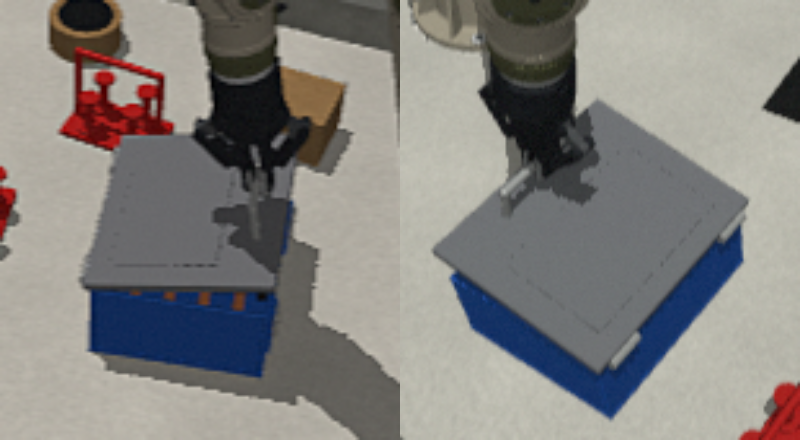

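Both views show the lid ajar on its hinge, with a wedge gap at (190,297) on the left, and the fingers on the bar. Nothing else has moved. I hand in.

```bash
python3 -c "
from workcell import env
print(env.hand_in())"
```

```text
the job is handed in; nothing more can be done
None
```

The job is handed in: the rack stands upright and released in the middle of the mat, and the lid is held about 4 cm ajar by its handle, steady in the grip; the hand-in returned no verdict.

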